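Roll the glass shaker onto its line and close the wire arch over it

TASK

Swing the wire arch up by its red grip until it stands about upright, then gently roll the lying glass shaker along the grey tray until it rests centred on the blue line, square with it; roll it on the tray, do not pick it up. Then press the arch fully down again so that it fences the shaker in against the wind, let go, and leave the jar, basket, grill topper and spoon where they are.

Things in the scene. Friction and masses are not known exactly. Their poses are not given: they have to be found in the camera images.
- board: Fixed grey resin tray board lying on the work surface, 230 mm (x) by 500 mm (y), 18 mm thick, flat and level on top. Origin: centre of its underside. x points across it (away from the robot at yaw 0), y along it; the shaker rolls along y.
- mark (a point): Centre of the painted blue line (124 mm along x, 6 mm in y) on the tray's top, 18 mm above the work surface. Axes as the tray's: x along the line, y the rolling direction. The shaker's centre goes above it, axis along the line. Black posts beside the path: hinge posts (38 mm tall, 18 by 14 mm) at x = +73, y = +-42 mm; rest posts (24 mm tall, 10 by 14 mm) at x = -70, y = +-42 mm.
- arch (a joint): Hinge of the U-shaped arch of 6 mm wire, rad: 0 closed (level, 30 mm above the tray), 1.57 upright, 2.0 stop. Friction hinge, no spring: stays at any angle, takes 1 to 2 N at the grip. Legs at y = +-42 mm from the mark run from the hinge to -x (robot side) to a crossbar 140 mm away. Closed, the legs bar the path either side of the mark and leave 12 mm each side of a centred shaker.
- arch_hinge (a point): Middle of the arch's hinge axis, at x = +70 mm, y = 0 from the mark, 30 mm above the tray's top. The axis runs along the tray's y; opening lifts the grip up and over, away from the robot side.
- arch_grip (a point): Centre of the arch's red grip, a drum 22 mm in diameter and 24 mm long along the tray's y, 172 mm from the hinge axis, on an 8 mm stalk 30 mm out from the crossbar. Closed: x = -102, y = 0 mm from the mark, 30 mm above the tray's top. Pinched on its end faces (fingers closing along the tray's y) it pivots between the fingers as the arch swings: the gripper can keep pointing down.
- shaker: Green glass shaker with steel cap: a plain cylinder 54 mm in diameter, 90 mm long, about 0.2 kg, lying across the tray 135 to 165 mm from the mark, on its +y or -y side. Origin: middle of its axis, 27 mm above the tray's top; x along the axis to the cap; z, with the paper label, starts up. Rolls with slight drag: pushed slowly it stops within a few mm. Slippery: fingers slide on its turning skin.
- jar: Standing jar with black lid, 56 mm in diameter, 85 mm tall, on the tray 135 to 165 mm from the mark on the side opposite the shaker. Origin: centre of its underside. Leave alone.
- basket: Blue plastic basket, 200 by 150 mm, 85 mm tall, on the work surface left of the tray. Origin: centre of its underside. Leave alone.
- topper: Stainless grill topper, shallow perforated pan 220 by 180 mm, 24 mm tall, right of the tray. Origin: centre of its underside. Leave alone.
- spoon: Wooden spoon, 260 mm long, lying beyond the tray. Leave alone.

How it is judged:
On the way, in this order (a step that is already met when the one before it is completed fails the run):
1. the arch is swung up to at least 1.2 rad (value of joint arch above 1.2 rad), for 0.2 s.
2. the shaker turns over as it rolls (its label has come round to the underside) (angle between shaker's own z axis and vertical above 2.3 rad and value of joint arch above 1 rad), for 0.02 s.
3. the shaker rests on the blue line, not touched, with the arch still up (y of shaker in the frame of mark between -0.01 and 0.01 m and x of shaker in the frame of mark between -0.02 and 0.02 m and angle between the x axis of shaker and the x axis of mark, either way round below 0.2 rad and height (world z) of shaker between 0.039 and 0.051 m and linear speed of shaker below 0.01 m/s and value of joint arch above 1 rad and contact force between the fingers and shaker below 0.1 N), for 0.3 s.
At the end, for the whole second after the job is handed in: The shaker rests on the tray with its centre within 10 mm of the blue line and within 20 mm of the line's middle lengthwise, its axis within 0.2 rad of the line, and the arch is closed (below 0.06 rad) around it (y of shaker in the frame of mark between -0.01 and 0.01 m and x of shaker in the frame of mark between -0.02 and 0.02 m and angle between the x axis of shaker and the x axis of mark, either way round below 0.2 rad and height (world z) of shaker between 0.039 and 0.051 m and linear speed of shaker below 0.01 m/s and value of joint arch below 0.06 rad); the robot touches nothing.
It fails at once if the shaker is lifted more than 15 mm off the tray (height (world z) of shaker above 0.06 m).
It fails at once if the shaker rolls off the tray (height (world z) of shaker below 0.036 m).
It fails at once if the glass is squeezed or pushed with more than 20 N (contact force between the fingers and shaker above 20 N).
It fails at once if the jar, basket, grill topper or spoon is moved more than 20 mm (distance of any of jar, basket, topper, spoon from where it was at the start of the episode above 0.02 m).
It also fails if it takes over 72 s, if anything falls off the work surface, if the arm or the gripper's body presses on something with over 40 N, if the wrist force passes 120 N, or if a joint passes its speed limit or range.

ROBOT

A 6-joint arm with a two-finger parallel gripper is mounted at the origin on the work surface. World frame = base frame: x ahead of the robot, y to its left, z up, the work surface at z = 0. Lengths are in m, angles in rad, forces in N, time in s.
With the tool pointing down it reaches from about 0.4 to 0.825 m from the base axis. Payload 7 kg.
Tool frame: the origin (TCP) lies at the very end of the fingers, on their centre line; the grasp point (between the pads) lies 19 mm behind it; z points along the fingers, y is the line along which they close (so a half turn about z gives the same grasp; the last joint's range is limited). The gripper opens to 88 mm and grips with 3 to 60 N. Pads are 19 mm wide; open, the fingers measure 130 mm over their backs; the gripper's body (78 mm by 193 mm) begins 47 mm behind the grasp point.
Start: joints at [1.581, 0.359, 0.012, 0, -1.224, -0.288], TCP at [0.185, 0.649, 0.227] pointing down, gripper open.
Joint ranges: [-3.07, 3.07], [-1.43, 2.12], [-1.02, 1.25], [-3.03, 1.67], [-3.05, -0], [-3.03, 3.03]. Speed limits (rad/s): [2.39, 2.39, 3.01, 3.14, 3.14, 3.14].

INTERFACE

Orientations are given as a unit quaternion [x, y, z, w].
In Python, from plant import arm gives the robot as it stands.
- The arm moves only by the shell command python3 -m inch 'ROWS' [OPENING] [FORCE]. ROWS is JSON, a list that holds one entry, the list of rows, each a list of 4 numbers: the shift along the tool's x, y, z in units of 0.4 m (1.0 is 0.4 m), then the turn about the tool's z in units of 45 degrees (1.0 is 45 degrees). A call has 1 to 12 rows; each row is the pose to reach, as a shift and turn from the pose commanded when the call began, along the tool's axes at that moment; what a row does not reach only later rows make up. A row lasts 1/10 s, in which the tool goes at most 50 mm and 8.59 degrees, less where a joint would pass 70% of its speed; a pose out of reach is approached as far as the arm can. A call with a number of a shift or a turn outside -1 to 1 is refused whole. A call with a gripper value outside its range is refused whole. OPENING is the closure in counts, from 0 (fully open) to 255 (shut), set as the call begins (- or left out, the last holds). The fingers move at their own pace and stop on an object; FORCE is the grip in N (left out, the last holds). Time passes only in rows, so rows that repeat a pose let the fingers close. It gives the time, the measured TCP pose, the force, the opening and the grip force at its end, in the units of the state.
- arm.state(): the state, without advancing time (a new reading comes with each control period).
- arm.snapshot(name): name is "scene" or "top" or "wrist"; returns a dict with "image" (400x640x3 uint8, red, green, blue), "intrinsics" (3x3 intrinsics, pixels), "position" and "orientation" of the camera in the world. Camera axes: x right, y up, looking along -z (the intrinsics and any distortion apply to the point x, -y, -z); pixel columns grow to the right and rows downward; lengths in m; the calibration is good to about 2 mm. A picture is of the moment at which its call begins. There is no depth.
- arm.sign_off(): hands the job in; it is judged then, once.
The state is a dict: "clock": time; "joint_pos": joint angles; "dq": joint speeds; "effort": joint torques, N m; "eef_pos": TCP position; "eef_rot": TCP orientation; "wrist_force": force on the tool from outside, world axes, zero at the start; "wrist_torque": the same for the moment, N m; "opening": opening from 0.0 (shut) to 1.0 (fully open); "grip_force": force on a finger pad.
Only numpy, scipy, OpenCV 4.12 (cv2) and the standard library are available. Lean on these libraries where they do the work, as an engineer would, in place of code of your own. Each camera call takes 0.05 s, during which the arm holds its last target. There are 200 camera calls.

## Working session

There is one attempt and no reset: what is moved stays moved. The work goes in short steps, Python scripts to look and compute and a shell command to move; the robot and the scene stay as the last step left them, time stands still between calls to the robot, and variables do not carry over. Pictures are saved under pics/ and viewed, at most 10 in all, crops included, and the job is handed in when it is done.

```bash
mkdir -p pics; ls; cat > h.py <<'E'
import numpy as np,cv2
from scipy.spatial.transform import Rotation as R
from plant import arm
def snap(n,f=None):
    s=arm.snapshot(n)
    if f: cv2.imwrite('pics/'+f,cv2.cvtColor(s['image'],cv2.COLOR_RGB2BGR))
    return s
def ray(s,uv,z):
    K=np.array(s['intrinsics']);d=np.linalg.inv(K)@[uv[0],uv[1],1]
    d=R.from_quat(s['orientation']).as_matrix()@(d*[1,-1,-1]);p=np.array(s['position'])
    return p+d*(z-p[2])/d[2]
def blobs(s,lo,hi,amin=30):
    h=cv2.cvtColor(s['image'],cv2.COLOR_RGB2HSV);m=cv2.inRange(h,np.array(lo),np.array(hi))
    c,_=cv2.findContours(m,cv2.RETR_EXTERNAL,cv2.CHAIN_APPROX_NONE)
    return sorted([(cv2.contourArea(k),cv2.minAreaRect(k)) for k in c if cv2.contourArea(k)>amin],key=lambda t:-t[0])
E
python3 - <<'E'
from h import *
t=snap('top','top1.png');s=snap('scene','scene1.png')
cv2.imwrite('pics/both.png',cv2.resize(cv2.cvtColor(np.vstack([t['image'],s['image']]),cv2.COLOR_RGB2BGR),None,fx=.75,fy=.75))
st=arm.state();print({k:st[k] for k in('clock','eef_pos','eef_rot','opening')});print(t['position'],t['intrinsics'],s['position'])
for n,lo,hi in(('red',(0,130,80),(8,255,255)),('blue',(100,120,60),(130,255,255)),('green',(40,60,30),(90,255,255))):
    print(n,[(a,r) for a,r in blobs(t,lo,hi)][:5])
E
```

```text
pics
{'clock': 0.1, 'eef_pos': array([0.18500156, 0.64870524, 0.22572801]), 'eef_rot': array([ 9.90359471e-01, -1.38519220e-01, -4.56822776e-05,  7.36009060e-04]), 'opening': 0.9990755252843905}
[0.45768771 0.00881591 1.58369949] [[431.4327735    0.         317.78010955]
 [  0.         431.4327735  191.41820065]
 [  0.           0.           1.        ]] [1.44070428 0.48952957 0.87017494]
red []
blue [(2507.0, ((178.9070281982422, 217.89617919921875), (57.67750930786133, 49.00446701049805), 87.95458984375)), (31.0, ((309.2256164550781, 212.46951293945312), (1.877336025238037, 33.35032272338867), 6.340191841125488))]
green [(238.5, ((352.13079833984375, 219.95387268066406), (14.388028144836426, 18.729244232177734), 7.125016689300537))]
```

View pics/both.png

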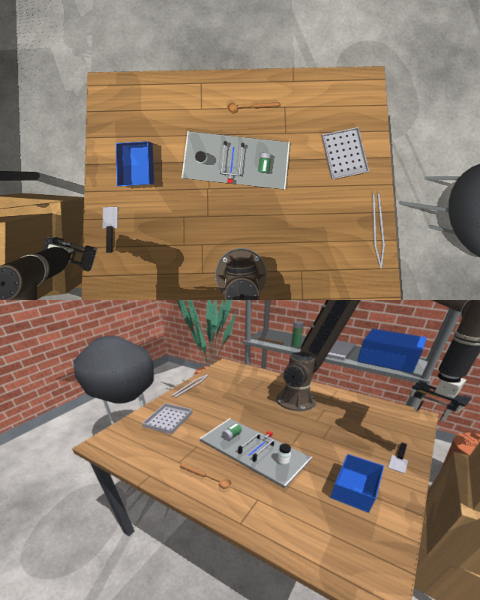

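The picture shows, at 0.75 scale, the tray near (235,160) in the top view. The jar is on its left (+y), the shaker on its right (-y) near (265,163), and the red grip at (231,181).

```bash
python3 - <<'E'
from h import *
t=snap('top')
def show(n,lo,hi,z,roi):
    for a,r in blobs(t,lo,hi,10):
        c=r[0]
        if roi[0]<c[0]<roi[1] and roi[2]<c[1]<roi[3]:
            b=np.array([ray(t,p,z) for p in cv2.boxPoints(r)])
            e=b[1]-b[0];f=b[2]-b[1];l=e if np.linalg.norm(e)>np.linalg.norm(f) else f
            print(n,a,ray(t,c,z).round(4),'sizes',np.linalg.norm(e).round(3),np.linalg.norm(f).round(3),'long axis deg',np.degrees(np.arctan2(l[1],l[0])).round(1))
roi=(235,395,160,260)
show('blue',(105,90,60),(130,255,255),.018,roi)
show('red',(0,130,80),(8,255,255),.048,roi);show('red2',(168,100,60),(180,255,255),.048,roi)
show('green',(40,60,30),(90,255,255),.045,roi)
show('tray',(0,0,100),(180,40,255),.018,roi)
E
```

```text
blue 36.5 [0.5432 0.0312 0.018 ] sizes 0.121 0.007 long axis deg -7.5
red 30.0 [0.4427 0.044  0.048 ] sizes 0.021 0.018 long axis deg -91.3
green 239.5 [ 0.5116 -0.1217  0.045 ] sizes 0.067 0.051 long axis deg -8.8
tray 99249.5 [ 0.5887 -0.0456  0.018 ] sizes 2.364 1.47 long axis deg -91.2
tray 8377.0 [0.54  0.012 0.018] sizes 0.229 0.51 long axis deg -97.5
```

```bash
cat >> h.py <<'E'
M=np.array([.543,.031]);YAW=np.radians(-7.5)
def uv(M=M,yaw=YAW): 
    u=np.array([np.cos(yaw),np.sin(yaw)]);return u,np.array([-u[1],u[0]])
def tm(p): # world -> mark xy
    u,v=uv();d=np.array(p)[:2]-M;return np.array([d@u,d@v])
def go(x,y,z,yaw=YAW):  # mark-frame xy, world z -> units
    st=arm.state();Rm=R.from_quat(st['eef_rot']).as_matrix();u,v=uv()
    w=np.r_[M+x*u+y*v,z];d=Rm.T@(w-st['eef_pos'])/.4
    ty=np.arctan2(Rm[1,0],Rm[0,0]);a=(yaw-ty+np.pi/2)%np.pi-np.pi/2
    print('t',round(st['clock'],2),'rows',d.round(3),'turn',round(-np.degrees(a)/45,3))
E
python3 -m inch '[[[0.5,0.6,0.1,-0.1],[0.5,0.6,0.1,-0.187],[0.5,0.6,0.1,-0.187],[0.5,0.6,0.1,-0.187],[0.5,0.6,0.1,-0.187],[0.5,0.6,0.1,-0.187],[0.5,0.6,0.1,-0.187],[0.5,0.6,0.1,-0.187]]]' 0
python3 -c "
from h import *
go(-.102,0,.15)"
```

```text
clock: 0.95
eef_pos: [0.3122, 0.3614, 0.1866]
eef_rot: [0.998, -0.067, -0.0, 0.0]
wrist_force: [-0.1, 0.9, 0.4]
opening: 0.999
grip_force: 0.0
t 0.95 rows [0.427 0.742 0.091] turn -0.003
```

```bash
python3 -m inch '[[[0.427,0.742,0.0,0],[0.427,0.742,0.0,0],[0.427,0.742,0.0,0],[0.427,0.742,0.0,0],[0.427,0.742,0.0,0],[0.427,0.742,0.0,0],[0.427,0.742,0.0,0],[0.427,0.742,0.0,0],[0.427,0.742,0.0,0],[0.427,0.742,0.0,0]]]'
python3 - <<'E'
from h import *
go(-.102,0,.15)
snap('wrist','w1.png')
t=snap('top')
# jar: dark lid
for a,r in blobs(t,(0,0,0),(180,255,60),40):
    c=r[0]
    if 235<c[0]<395 and 160<c[1]<260: print(a,r,tm(ray(t,c,.103)))
E
```

```text
clock: 1.95
eef_pos: [0.4424, 0.0479, 0.1866]
eef_rot: [0.998, -0.065, -0.0, -0.0]
wrist_force: [0.4, 0.1, -0.1]
opening: 1.003
grip_force: 0.0
t 1.95 rows [-0.     0.009  0.091] turn 0.001
299.0 ((326.6531982421875, 244.0436248779297), (16.168546676635742, 25.851659774780273), 7.765164852142334) [-0.10480255 -0.07267398]
120.5 ((267.0, 208.5), (13.0, 12.0), 90.0) [-0.00639881  0.14386355]
```

View pics/w1.png

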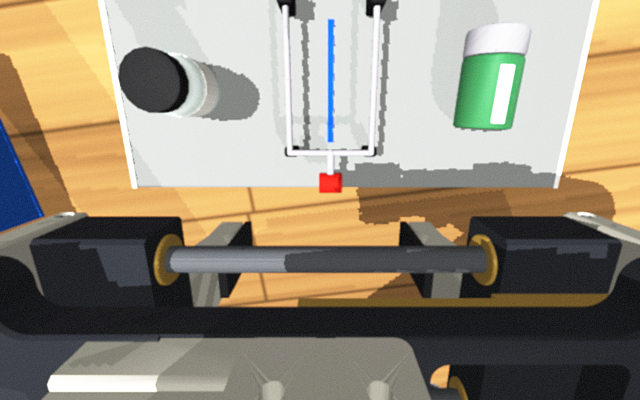

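The wrist view shows the red grip at (330,183) and the blue line from (331,20) to (331,142). The green shaker lies around (490,78) with its cap away from the robot, and the jar is at upper left.

```bash
cat >> h.py <<'E'
def measure(w):
    for n,lo,hi,z in(('blue',(105,90,60),(130,255,255),.018),('red',(0,150,80),(8,255,255),.048),('green',(45,60,30),(85,255,255),.045)):
        for a,r in blobs(w,lo,hi,150)[:2]:
            b=np.array([ray(w,p,z) for p in cv2.boxPoints(r)]);e=b[1]-b[0];f=b[2]-b[1]
            l=e if np.linalg.norm(e)>np.linalg.norm(f) else f
            c=b.mean(0);print(n,a,np.round(r[0]),'world',c.round(4),'mark',tm(c).round(4),'size',np.linalg.norm(e).round(3),np.linalg.norm(f).round(3),'yaw',(np.degrees(np.arctan2(l[1],l[0]))%180).round(1))
E
python3 - <<'E'
from h import *
w=snap('wrist');measure(w)
p=np.array([[(331,20),(331,142)],[(497,24+8),(483,129)],[(470,29),(455,127)],[(529,47),(514,129)]])
for (a,b),z in zip(p,(.018,.045,.045,.045)):
    A,B=ray(w,a,z),ray(w,b,z);print(tm(A).round(4),tm(B).round(4),np.degrees(np.arctan2(*(A-B)[1::-1])))
E
```

```text
blue 2405.0 [ 22. 174.] world [0.4875 0.4    0.018 ] mark [-0.1032  0.3586] size 0.138 0.048 yaw 156.1
blue 632.5 [331.  80.] world [0.5438 0.0292 0.018 ] mark [ 0.001  -0.0017] size 0.123 0.006 yaw 172.8
red 379.5 [330. 182.] world [0.4424 0.0434 0.048 ] mark [-0.1013 -0.0009] size 0.023 0.021 yaw 82.7
green 4365.0 [489.  90.] world [ 0.5133 -0.1244  0.045 ] mark [-0.0092 -0.158 ] size 0.075 0.06 yaw 170.3
[ 0.0614 -0.0012] [-0.0613 -0.0022] -7.045075689427267
[ 0.044  -0.1572] [-0.0453 -0.1571] -7.537874853795296
[ 0.0465 -0.1314] [-0.0434 -0.1282] -9.531392158885485
[ 0.0313 -0.1897] [-0.0452 -0.1888] -8.175029087418514
```

```bash
sed -i 's/M=np.array(\[.543,.031\]);YAW=np.radians(-7.5)/M=np.array([.5435,.0295]);YAW=np.radians(-7.3)/' h.py
python3 -c "
from h import *
go(-.102,0,.029)"
```

```text
t 2.1 rows [0.002 0.014 0.394] turn -0.001
```

```bash
python3 -m inch '[[[0.002,0.014,0.1,0],[0.002,0.014,0.2,0],[0.002,0.014,0.28,0],[0.002,0.014,0.34,0],[0.002,0.014,0.38,0],[0.002,0.014,0.393,0],[0.002,0.014,0.393,0]]]' 0
python3 -m inch '[[[0,0,0,0],[0,0,0,0],[0,0,0,0],[0,0,0,0],[0,0,0,0],[0,0,0,0],[0,0,0,0],[0,0,0,0],[0,0,0,0]]]' 255 15
python3 -c "
from h import *
go(-.102,0,.029)
# arc rows relative to now
import math
for k in range(1,33):
    a=1.65*k/32;print(round(.172*(1-math.cos(a))/.4,3),round(-.172*math.sin(a)/.4,3),end=' | ')
"
```

```text
clock: 2.8
eef_pos: [0.442, 0.0418, 0.0291]
eef_rot: [0.998, -0.065, -0.0, 0.0]
wrist_force: [-0.2, 0.0, 0.5]
opening: 1.0
grip_force: 0.0
clock: 3.7
eef_pos: [0.4426, 0.0427, 0.0294]
eef_rot: [0.998, -0.066, 0.0, -0.001]
wrist_force: [-5.4, 12.2, 0.6]
opening: 0.27
grip_force: 15.0
t 3.7 rows [-0.001  0.001  0.001] turn -0.005
0.001 -0.022 | 0.002 -0.044 | 0.005 -0.066 | 0.009 -0.088 | 0.014 -0.11 | 0.02 -0.131 | 0.028 -0.152 | 0.036 -0.172 | 0.045 -0.192 | 0.056 -0.212 | 0.067 -0.231 | 0.08 -0.249 | 0.093 -0.267 | 0.107 -0.284 | 0.122 -0.3 | 0.138 -0.316 | 0.155 -0.33 | 0.172 -0.344 | 0.19 -0.357 | 0.209 -0.369 | 0.228 -0.38 | 0.248 -0.39 | 0.269 -0.399 | 0.289 -0.406 | 0.31 -0.413 | 0.332 -0.419 | 0.354 -0.423 | 0.376 -0.427 | 0.398 -0.429 | 0.42 -0.43 | 0.442 -0.43 | 0.464 -0.429 |
```

```bash
python3 -m inch '[[[0.001,-0.003,-0.022,0],[0.002,-0.004,-0.044,0],[0.005,-0.004,-0.066,0],[0.009,-0.004,-0.088,0],[0.014,-0.004,-0.11,0],[0.02,-0.004,-0.131,0],[0.028,-0.004,-0.152,0],[0.036,-0.004,-0.172,0],[0.045,-0.004,-0.192,0],[0.056,-0.004,-0.212,0],[0.067,-0.004,-0.231,0],[0.067,-0.004,-0.231,0]]]'
python3 -c "
from h import *
u,v=uv();p=arm.state()['eef_pos'];q=tm(p);print(q,p[2]); print(np.arctan2(p[2]+.019-.048,.07-q[0]),np.hypot(p[2]+.019-.048,.07-q[0]))"
```

```text
clock: 4.9
eef_pos: [0.4697, 0.0392, 0.1227]
eef_rot: [0.998, -0.066, 0.0, -0.0]
wrist_force: [-2.9, 2.1, 2.0]
opening: 0.273
grip_force: 15.0
[-0.07447847  0.00027424] 0.12273855415142358
0.5755356653810109 0.1722235322123275
```

```bash
python3 -m inch '[[[0.013,0,-0.018,0],[0.026,0,-0.036,0],[0.04,0,-0.053,0],[0.055,0,-0.069,0],[0.071,0,-0.085,0],[0.088,0,-0.099,0],[0.105,0,-0.113,0],[0.123,0,-0.126,0],[0.142,0,-0.138,0],[0.161,0,-0.149,0],[0.181,0,-0.159,0],[0.202,0,-0.168,0]]]'
python3 -m inch '[[[0.02,0,-0.007,0],[0.041,0,-0.014,0],[0.063,0,-0.02,0],[0.085,0,-0.024,0],[0.107,0,-0.028,0],[0.129,0,-0.03,0],[0.151,0,-0.031,0],[0.173,0,-0.031,0],[0.195,0,-0.03,0],[0.21,0,-0.029,0],[0.21,0,-0.029,0]]]'
python3 -c "
from h import *
u,v=uv();p=arm.state()['eef_pos'];q=tm(p);print(q,p[2]); print(np.arctan2(p[2]+.019-.048,.07-q[0]),np.hypot(p[2]+.019-.048,.07-q[0]))"
```

```text
clock: 6.1
eef_pos: [0.5498, 0.0287, 0.1893]
eef_rot: [0.998, -0.065, -0.0, -0.0]
wrist_force: [-1.2, 2.5, -1.4]
opening: 0.271
grip_force: 15.0
clock: 7.2
eef_pos: [0.6336, 0.0177, 0.2004]
eef_rot: [0.998, -0.065, 0.0, 0.0]
wrist_force: [-0.0, 2.3, 1.1]
opening: 0.275
grip_force: 15.0
[ 0.09088815 -0.00025873] 0.20042069833639786
1.6920517090796263 0.17268865285732707
```

```bash
python3 -m inch '[[[0,0,0,0],[0,0,0,0],[0,0,0,0],[0,0,0,0],[0,0,0,0],[0,0,0,0],[0,0,-0.08,0],[0,0,-0.17,0],[0,0,-0.17,0]]]' 0
python3 -c "
from h import *
go(0,-.158,.2)"
```

```text
clock: 8.1
eef_pos: [0.6349, 0.0178, 0.2743]
eef_rot: [0.998, -0.065, 0.004, -0.001]
wrist_force: [0.2, 0.1, 0.9]
opening: 0.983
grip_force: 0.0
t 8.1 rows [-0.231  0.396  0.183] turn -0.004
```

```bash
python3 -m inch '[[[-0.1,0.1,0,0],[-0.229,0.2,0,0],[-0.229,0.3,0.05,0],[-0.229,0.396,0.12,0],[-0.229,0.396,0.183,0],[-0.229,0.396,0.183,0],[-0.229,0.396,0.183,0]]]'
python3 - <<'E'
from h import *
go(0,-.158,.2)
w=snap('wrist','w2.png');measure(w);go(0,-.158,.034)
E
```

```text
clock: 8.8
eef_pos: [0.5212, -0.1274, 0.1959]
eef_rot: [0.998, -0.065, -0.0, 0.0]
wrist_force: [0.2, 0.2, 0.4]
opening: 0.999
grip_force: 0.0
t 8.8 rows [ 0.005 -0.001 -0.01 ] turn -0.005
blue 500.5 [193. 172.] world [0.5435 0.0295 0.018 ] mark [-0. -0.] size 0.007 0.124 yaw 172.8
red 461.5 [ 8. 74.] world [0.6708 0.1718 0.048 ] mark [0.1082 0.1573] size 0.041 0.016 yaw 155.9
green 2691.5 [322. 193.] world [ 0.5066 -0.1213  0.045 ] mark [-0.0175 -0.1543] size 0.072 0.052 yaw 168.7
t 8.85 rows [0.003 0.    0.407] turn -0.004
```

View pics/w2.png

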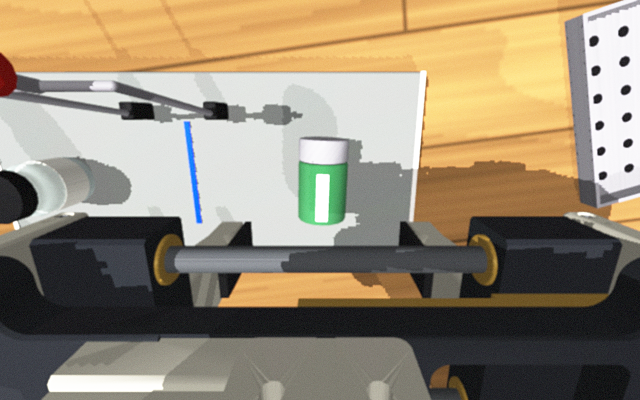

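```bash
python3 -m inch '[[[-0.006,0,0.1,0],[-0.006,0,0.2,0],[-0.006,-0.002,0.29,-0.004],[-0.006,-0.002,0.36,-0.004],[-0.006,-0.002,0.4,-0.004],[-0.006,-0.002,0.406,-0.004],[-0.006,-0.002,0.406,-0.004]]]' 0
python3 -m inch '[[[0,0,0,0],[0,0,0,0],[0,0,0,0],[0,0,0,0],[0,0,0,0]]]' 64 3
python3 - <<'E'
from h import *
go(-0.004,-.158,.034)
w=snap('wrist','w3.png')
s=snap('scene');t=snap('top')
cv2.imwrite('pics/c3.png',cv2.cvtColor(np.hstack([w['image'],cv2.resize(s['image'][140:300,230:390],(400,400))]),cv2.COLOR_RGB2BGR)[:, ::1][::1])
im=cv2.imread('pics/c3.png');cv2.imwrite('pics/c3.png',cv2.resize(im,(800,308)))
E
```

```text
clock: 9.55
eef_pos: [0.5201, -0.1254, 0.0339]
eef_rot: [0.998, -0.063, 0.001, 0.0]
wrist_force: [0.1, -0.6, 0.9]
opening: 1.001
grip_force: 0.0
clock: 10.05
eef_pos: [0.5188, -0.1262, 0.0333]
eef_rot: [0.998, -0.064, 0.0, -0.0]
wrist_force: [-0.1, 0.1, -0.4]
opening: 0.75
grip_force: 0.0
t 10.05 rows [ 0.002  0.001 -0.002] turn -0.001
```

View pics/c3.png

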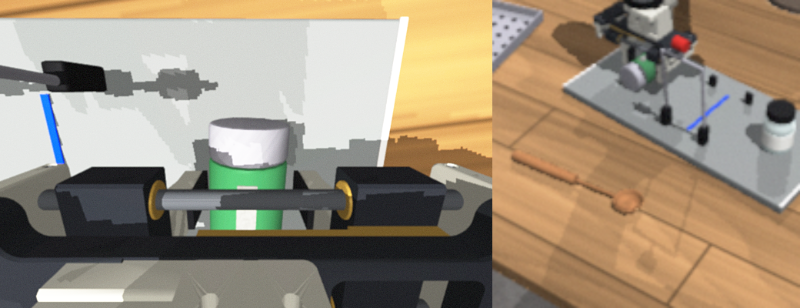

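The shaker sits between the open fingers, about centred (its cap at (248,140) in the shrunken wrist view). The arch stands up and the jar is clear.

```bash
python3 -m inch '[[[0,-0.005,0,0],[0,-0.012,0,0],[0,-0.02,0,0],[0,-0.03,0,0],[0,-0.04,0,0],[0,-0.05,0,0],[0,-0.06,0,0],[0,-0.07,0,0],[0,-0.08,0,0],[0,-0.09,0,0],[0,-0.1,0,0],[0,-0.11,0,0]]]'
python3 -m inch '[[[0,-0.01,0,0],[0,-0.02,0,0],[0,-0.03,0,0],[0,-0.04,0,0],[0,-0.05,0,0],[0,-0.06,0,0],[0,-0.07,0,0],[0,-0.08,0,0],[0,-0.09,0,0],[0,-0.1,0,0],[0,-0.11,0,0],[0,-0.12,0,0]]]'
python3 - <<'E'
from h import *
go(-0.004,0.006,.034)
w=snap('wrist','w4.png')
E
```

```text
clock: 11.4
eef_pos: [0.5243, -0.0822, 0.033]
eef_rot: [0.998, -0.064, -0.0, 0.0]
wrist_force: [-0.3, 0.2, 0.1]
opening: 0.753
grip_force: 0.1
clock: 12.6
eef_pos: [0.5304, -0.0346, 0.033]
eef_rot: [0.998, -0.064, -0.0, -0.0]
wrist_force: [0.8, 0.4, 0.5]
opening: 0.748
grip_force: 0.1
t 12.6 rows [ 0.002 -0.178 -0.003] turn -0.0
```

View pics/w4.png

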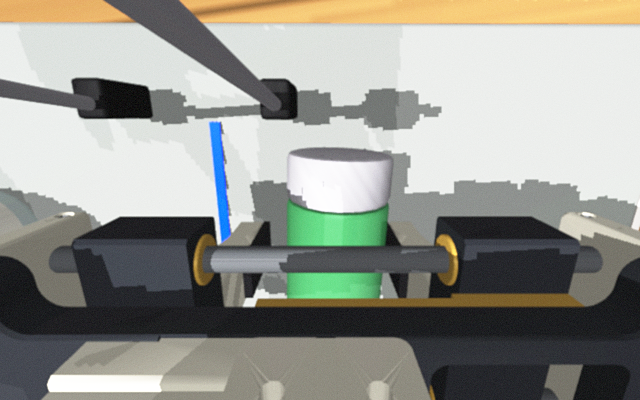

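The label has rolled out of sight. The shaker stays square (cap between columns 288 and 392) against the rear finger.

```bash
python3 -m inch '[[[0,-0.01,0,0],[0,-0.02,0,0],[0,-0.03,0,0],[0,-0.04,0,0],[0,-0.05,0,0],[0,-0.06,0,0],[0,-0.07,0,0],[0,-0.08,0,0],[0,-0.09,0,0],[0,-0.1,0,0],[0,-0.11,0,0],[0,-0.12,0,0]]]'
python3 -m inch '[[[0,-0.009,0,0],[0,-0.018,0,0],[0,-0.026,0,0],[0,-0.033,0,0],[0,-0.039,0,0],[0,-0.044,0,0],[0,-0.048,0,0],[0,-0.051,0,0],[0,-0.054,0,0],[0,-0.056,0,0],[0,-0.056,0,0],[0,-0.056,0,0]]]'
python3 - <<'E'
from h import *
go(-0.004,0.006,.034)
w=snap('wrist','w5.png')
E
```

```text
clock: 13.85
eef_pos: [0.5366, 0.013, 0.033]
eef_rot: [0.998, -0.064, 0.0, -0.0]
wrist_force: [-0.2, -0.0, -0.3]
opening: 0.747
grip_force: 0.1
clock: 15.05
eef_pos: [0.5394, 0.0349, 0.033]
eef_rot: [0.998, -0.064, 0.0, -0.0]
wrist_force: [-0.4, -0.5, 0.3]
opening: 0.747
grip_force: 0.0
t 15.05 rows [ 0.002 -0.003 -0.003] turn -0.001
```

View pics/w5.png

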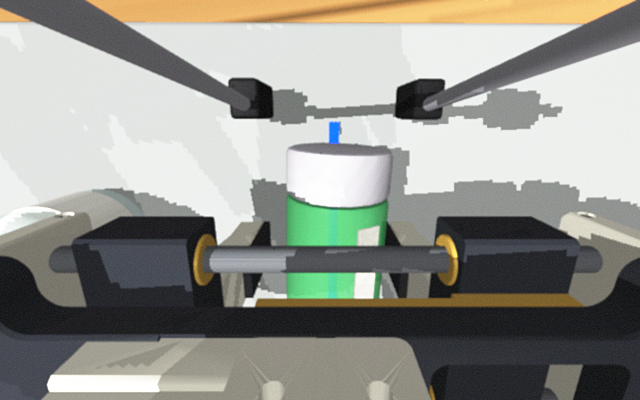

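The blue line (column 335) runs into the shaker's cap (columns 288 to 392, centre about 340), so it is nearly centred. I'll release and back off to check.

```bash
python3 -m inch '[[[0,0,0,0],[0,0,0,0],[0,0,0,0],[0,0,0,0],[0,0,-0.05,0],[0,0,-0.13,0],[-0.05,0,-0.24,0],[-0.15,0,-0.35,0],[-0.25,0,-0.4,0],[-0.25,0,-0.4,0],[-0.25,0,-0.4,0]]]' 0
python3 - <<'E'
from h import *
go(-0.004,0.0,.034)
w=snap('wrist','w6.png');measure(w)
E
```

```text
clock: 16.2
eef_pos: [0.44, 0.0481, 0.1944]
eef_rot: [0.998, -0.063, 0.002, -0.001]
wrist_force: [-0.1, 0.3, -0.5]
opening: 0.998
grip_force: 0.0
t 16.2 rows [0.251 0.014 0.402] turn 0.001
blue 3131.5 [ 24. 164.] world [0.4956 0.4014 0.018 ] mark [-0.0947  0.3628] size 0.161 0.055 yaw 156.3
green 3749.5 [331.  83.] world [0.539  0.0298 0.045 ] mark [-0.0045 -0.0003] size 0.071 0.052 yaw 169.4
```

View pics/w6.png

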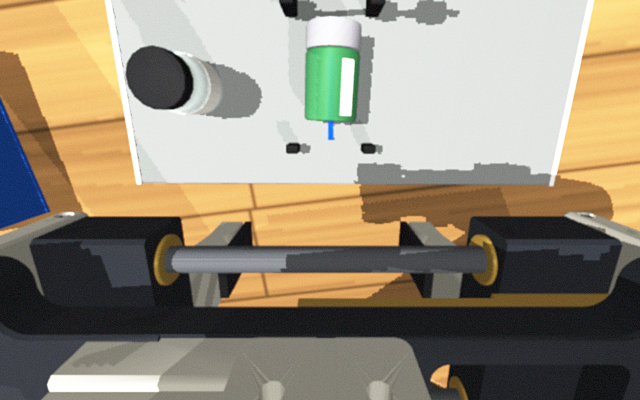

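The shaker rests on the line, with its centre near (331,70) and the line's end showing at (331,135). It measures y ≈ 0, within 3° of square, so I'll fetch the arch next.

```bash
python3 -m inch '[[[0,0,-0.1,0],[0,0.014,-0.2,0],[0.05,0.014,-0.22,0],[0.15,0.014,-0.22,0],[0.25,0.014,-0.22,0],[0.35,0.014,-0.22,0],[0.42,0.014,-0.22,0],[0.46,0.014,-0.22,0],[0.486,0.014,-0.22,0],[0.486,0.014,-0.22,0],[0.486,0.014,-0.22,0]]]' 0
python3 - <<'E'
from h import *
go(0.091,0.0,.2)
t=snap('top');s=snap('scene')
for n,w in(('top',t),('sc',s)):
    for a,r in blobs(w,(0,150,80),(8,255,255),10)[:6]: print(n,a,np.round(r[0]),tm(ray(w,r[0],.219)).round(4))
E
```

```text
clock: 17.35
eef_pos: [0.6321, 0.0171, 0.2798]
eef_rot: [0.998, -0.064, -0.001, 0.0]
wrist_force: [-1.0, 0.2, -0.3]
opening: 1.0
grip_force: 0.0
t 17.35 rows [ 0.004 -0.003  0.2  ] turn -0.001
sc 53.0 [327. 162.] [ 0.0873 -0.0036]
```

```bash
python3 -m inch '[[[0.004,-0.003,0.08,0],[0.004,-0.003,0.15,0],[0.004,-0.003,0.19,0],[0.004,-0.003,0.199,0],[0.004,-0.003,0.199,0]]]' 0
python3 -m inch '[[[0,0,0,0],[0,0,0,0],[0,0,0,0],[0,0,0,0],[0,0,0,0],[0,0,0,0],[0,0,0,0],[0,0,0,0],[0,0,0,0]]]' 255 15
python3 - <<'E'
from h import *
st=arm.state();p=st['eef_pos'];q=tm(p);a0=np.arctan2(p[2]+.019-.048,.07-q[0]);print(a0,q,p)
for k in range(1,40):
    a=a0*(1-k/39);print(round((.172*(np.cos(a0)-np.cos(a)))/.4,3),round(-.172*(np.sin(a)-np.sin(a0))/.4,3),end=' | ')
E
```

```text
clock: 17.95
eef_pos: [0.6338, 0.0184, 0.2019]
eef_rot: [0.998, -0.064, 0.0, 0.0]
wrist_force: [0.1, 0.0, -0.1]
opening: 1.002
grip_force: 0.0
clock: 18.85
eef_pos: [0.6339, 0.0177, 0.2013]
eef_rot: [0.998, -0.064, -0.0, 0.0]
wrist_force: [0.3, -0.8, -0.6]
opening: 0.277
grip_force: 15.0
1.692914390331362 [ 0.09115028 -0.00021093] [0.63388465 0.0177088  0.20133353]
-0.019 -0.002 | -0.037 -0.003 | -0.056 -0.003 | -0.075 -0.003 | -0.093 -0.001 | -0.112 0.001 | -0.13 0.004 | -0.148 0.008 | -0.166 0.012 | -0.184 0.018 | -0.202 0.024 | -0.219 0.031 | -0.236 0.038 | -0.253 0.047 | -0.269 0.056 | -0.285 0.065 | -0.301 0.076 | -0.316 0.087 | -0.33 0.099 | -0.344 0.111 | -0.358 0.124 | -0.371 0.138 | -0.383 0.152 | -0.394 0.166 | -0.405 0.181 | -0.416 0.197 | -0.425 0.213 | -0.434 0.229 | -0.443 0.246 | -0.45 0.263 | -0.457 0.28 | -0.463 0.298 | -0.468 0.316 | -0.472 0.334 | -0.476 0.353 | -0.479 0.371 | -0.481 0.39 | -0.482 0.408 | -0.482 0.427 |
```

```bash
python3 -m inch '[[[-0.019,0,-0.002,0],[-0.037,0,-0.003,0],[-0.056,0,-0.003,0],[-0.075,0,-0.003,0],[-0.093,0,-0.001,0],[-0.112,0,0.001,0],[-0.13,0,0.004,0],[-0.148,0,0.008,0],[-0.166,0,0.012,0],[-0.184,0,0.018,0],[-0.202,0,0.024,0],[-0.219,0,0.031,0]]]'
python3 -m inch '[[[-0.017,0,0.007,0],[-0.034,0,0.016,0],[-0.05,0,0.025,0],[-0.066,0,0.034,0],[-0.082,0,0.045,0],[-0.097,0,0.056,0],[-0.111,0,0.068,0],[-0.125,0,0.08,0],[-0.139,0,0.093,0],[-0.152,0,0.107,0],[-0.164,0,0.121,0],[-0.175,0,0.135,0]]]'
python3 - <<'E'
from h import *
st=arm.state();p=st['eef_pos'];q=tm(p);a0=np.arctan2(p[2]+.019-.048,.07-q[0]);print(a0,q,p[2],np.hypot(p[2]+.019-.048,.07-q[0]))
go(-.102,0,.028)
E
```

```text
clock: 20.05
eef_pos: [0.5464, 0.0293, 0.1891]
eef_rot: [0.998, -0.064, 0.0, 0.0]
wrist_force: [2.1, -3.6, -1.1]
opening: 0.273
grip_force: 15.0
clock: 21.25
eef_pos: [0.4771, 0.0384, 0.1344]
eef_rot: [0.998, -0.064, -0.0, 0.0]
wrist_force: [-2.1, -4.2, 0.8]
opening: 0.27
grip_force: 15.0
0.6557928326304157 [-0.0670196   0.00040222] 0.13442089086755793 0.17288127085459792
t 21.25 rows [-0.087  0.001  0.266] turn -0.001
```

```bash
python3 -m inch '[[[-0.011,0,0.015,0],[-0.022,0,0.031,0],[-0.031,0,0.047,0],[-0.04,0,0.063,0],[-0.049,0,0.08,0],[-0.056,0,0.097,0],[-0.063,0,0.114,0],[-0.069,0,0.132,0],[-0.074,0,0.15,0],[-0.078,0,0.168,0],[-0.082,0,0.187,0],[-0.085,0,0.205,0]]]'
python3 -m inch '[[[-0.002,0,0.019,0],[-0.003,0,0.037,0],[-0.003,0,0.053,0],[-0.003,0,0.06,0],[-0.003,0,0.064,0],[-0.003,0,0.066,0],[-0.003,0,0.066,0]]]'
python3 - <<'E'
from h import *
st=arm.state();p=st['eef_pos'];q=tm(p);a0=np.arctan2(p[2]+.019-.048,.07-q[0]);print(a0,q,p[2],np.hypot(p[2]+.019-.048,.07-q[0]),st['wrist_force'])
E
```

```text
clock: 22.45
eef_pos: [0.4439, 0.0428, 0.0523]
eef_rot: [0.998, -0.064, 0.0, -0.0]
wrist_force: [1.1, -4.5, 1.7]
opening: 0.27
grip_force: 15.0
clock: 23.15
eef_pos: [0.4437, 0.0429, 0.0276]
eef_rot: [0.998, -0.063, 0.001, 0.0]
wrist_force: [-3.0, -6.8, 18.8]
opening: 0.273
grip_force: 15.0
-0.008368682857135677 [-0.10073182  0.00060157] 0.027571166203319904 0.17073779700296243 [-2.95304183 -6.79126623 18.81876446]
```

```bash
python3 -m inch '[[[0,0,0,0],[0,0,0,0],[0,0,0,0],[0,0,0,0],[0,0,0,0],[0,0,-0.05,0],[0,0,-0.15,0],[0,0,-0.27,0],[0,0,-0.39,0],[0,0,-0.4,0],[0,0,-0.4,0]]]' 0
python3 - <<'E'
from h import *
w=snap('wrist','w7.png');measure(w)
E
```

```text
clock: 24.25
eef_pos: [0.4435, 0.0434, 0.1881]
eef_rot: [0.998, -0.064, 0.002, -0.001]
wrist_force: [0.7, 0.2, -0.1]
opening: 1.002
grip_force: 0.0
blue 2287.5 [ 21. 176.] world [0.4868 0.3997 0.018 ] mark [-0.1032  0.36  ] size 0.137 0.047 yaw 156.3
red 367.5 [326. 184.] world [0.4428 0.0433 0.048 ] mark [-0.1016  0.0009] size 0.023 0.02 yaw 82.7
green 3885.5 [327.  87.] world [0.5385 0.0296 0.045 ] mark [-0.0049 -0.0005] size 0.07 0.053 yaw 171.4
```

View pics/w7.png

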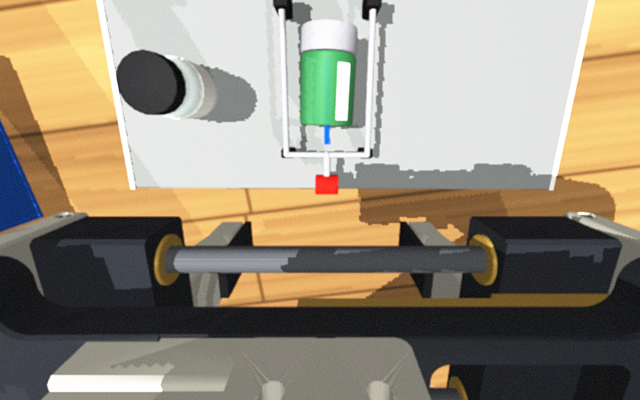

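The arch is closed: the grip at (326,184) measures where the closed pose puts it. The shaker is centred between the legs at about (328,75), and the gripper is clear.

```bash
python3 -c "
from plant import arm
print(arm.sign_off())"
```

```text
the job is handed in; nothing more can be done
None
```

The job is handed in: the shaker rests on the blue line, about 0.5 mm off by the last picture, with the arch pressed fully down around it, the gripper clear and the clock at about 24 s of 72; the verdict itself was not shown.

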